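Clamp a round bar in the drilling fixture with the click-stop handle

ROBOT

A 6-joint arm with a two-finger parallel gripper is mounted at the origin on the work surface. World frame = base frame: x ahead of the robot, y to its left, z up, the work surface at z = 0. Lengths are in m, angles in rad, forces in N, time in s.
With the tool pointing down it reaches from about 0.425 to 0.95 m from the base axis. Payload 3.5 kg.
Tool frame: the origin (TCP) lies between the finger pads; the fingertips stand 14 mm ahead of it and the grasp point (between the pads) lies 5 mm behind it; z points along the fingers, y is the line along which they close (so a half turn about z gives the same grasp; the last joint's range is limited). The gripper opens to 85 mm and grips with 20 to 120 N. Pads are 22 mm wide; open, the fingers measure 114 mm over their backs; the gripper's body (76 mm by 85 mm) begins 54 mm behind the grasp point. The pads swing forward as they close: fully open they stand 13 mm farther back than shut.
Start: joints at [-1.444, 0.286, 1.577, -0, 1.279, -0.15], TCP at [0.184, -0.649, 0.245] pointing down, gripper open.
Joint ranges: [-2.77, 2.77], [-0.9, 2.22], [0.21, 2.48], [-1.53, 4.67], [0.24, 2.81], [-2.84, 2.84]. Speed limits (rad/s): [2.79, 2.79, 3.14, 3.14, 3.14, 3.14].

INTERFACE

Orientations are given as a unit quaternion [x, y, z, w].
In Python, from plant import * gives the robot as it stands.
- The arm moves only by the tool step_arm, never from a script. Its argument "commands" is a list of rows, each an object of numbers: "gripper": the gripper's target within -1 to 1 (shut at 1, half-way at 0, fully open at -1); "x", "y", "z": the shift along the tool's x, y, z in mm; "spin": the turn about the tool's z in degrees. A call has exactly 10 rows; each row shifts and turns the commanded pose from where the row before left it, along the tool's axes as they then stand; what a row does not reach is not made up. A row lasts 1/10 s, in which the tool goes at most 50 mm and 8.59 degrees, less where a joint would pass 70% of its speed; a pose out of reach is approached as far as the arm can. A call with a gripper value outside its range is refused whole. The fingers move at their own pace and stop on an object; "force" is the grip in N (left out, the last holds). Time passes only in rows, so rows that do not move let the fingers close, or fill a call up. It gives the time, the measured TCP pose, the force, the opening and the grip force at its end, in the units of the state.
- get_state(): the state, without advancing time (a new reading comes with each control period).
- read_camera(name): name is "side" or "top" or "wrist"; returns a dict with "color" (420x560x3 uint8, red, green, blue), "z_map" (420x560 float32, m along the optical axis (not along the pixel's ray), 0 where there is no reading), "fx", "fy", "cx", "cy" (pixels), "eye" and "attitude" of the camera in the world; the wrist camera has in their place "mount" (4x4, takes a point from camera to tool coordinates, whose origin is the TCP and whose axes are the flange's). Camera axes: x right, y up, looking along -z (the intrinsics and any distortion apply to the point x, -y, -z); pixel columns grow to the right and rows downward; lengths in m; the calibration is good to about 2 mm. A picture is of the moment at which its call begins: read the wrist's pose just before it.
- sign_off(): hands the job in; it is judged then, once.
The state is a dict: "time": time; "qpos": joint angles; "dq": joint speeds; "joint_efforts": joint torques, N m; "eef_pos": TCP position; "tcp_rot": TCP orientation; "contact_force": force on the tool from outside, world axes, zero at the start; "wrist_torque": the same for the moment, N m; "opening": opening from 0.0 (shut) to 1.0 (fully open); "finger_force": force on a finger pad.
Only numpy, scipy, OpenCV 4.12 (cv2) and the standard library are available. Lean on these libraries where they do the work, as an engineer would, in place of code of your own. Each camera call takes 0.05 s, during which the arm holds its last target. There are 200 camera calls.

TASK

Get the thick round aluminium bar ready for drilling: lay it in the two V rests of the drilling fixture, about centred lengthwise, and swing the steel clamp strap round until it lies squarely across the bar. Then turn the black click-stop cap by its T-handle, clockwise seen from above, until the strap is fully down and the ratchet slips over two to four clicks, no more than half a turn of slipping. Let go of everything, and leave the oil bottle, the thin rod and the hammer where they are.

Things in the scene. Friction and masses are not known exactly. Their poses are not given: they have to be found in the camera images.
- fixture: Drilling fixture fixed to the bench: grey plate 130 x 240 x 12 mm (x -65 to 65, y -183 to 57); origin on the bench under the middle of the V rests, x along the grooves, z up. Dark steel V rests (18 mm long in x, 64 wide, 50 high, 90 degree V) at x = -43 and 43, a 68 mm gap between them for fingers. The clamp stud at x = 0, y = -135 mm carries the strap and, above it, the black cap.
- rest_centre (a point): Point on the fixture, 45 mm above the bench, midway between the V rests: where the centre of the bar lies when it is home. Axes as the fixture's; x along the V grooves.
- round_bar_center (a point): Centre of the loose plain aluminium round bar, 25 mm in diameter, 150 mm long, 0.14 to 0.28 kg, lying on the bench at the start; x along the bar (it may have rolled, so y and z are arbitrary).
- strap (a joint): Angle of the clamp strap about the stud, rad: 0 = pointing along the fixture's +y, squarely across the bar; positive = swung clockwise seen from above, towards the fixture's +x side (at pi/2 it points along +x). Range -0.7 to 2.1, no stop at 0; it stays where left. Under 1 N at the nose moves it.
- strap_nose (a point): On the strap's top face near its free end, 150 mm from the stud's axis; y points from stud to nose. The strap is a flat steel bar 30 mm wide, 12 thick, 180 long (ends 150 mm from the axis); its underside is 57 mm above the bench when fully down, 5 to 9 mm higher at the start, so it passes over the laid bar while the nut is unscrewed.
- nut (a joint): Screw angle of the clamp nut, rad: 0 = strap fully down, negative = unscrewed (start -7 to -4). Turning clockwise seen from above makes it grow; strap and cap ride down with it, 8 mm a turn. It stops hard at 0. It turns with the cap at about 0.06 N m.
- ratchet (a joint): Slip of the click-stop cap on the nut, rad: 0 at the start; it grows only when the cap is turned on clockwise after the nut has stopped; one click every 0.524 rad (30 degrees), about 0.3 N m needed. Turned anticlockwise, the cap unscrews the nut again.
- cap_centre (a point): On the cap's (and stud's) vertical axis, at the mid height of the T-handle bar: 98 mm above the bench when fully down, 5 to 9 mm higher at the start. The black cap is 40 mm in diameter, from 18 mm below to 10 mm above this point; the steel stud tip shows above it.
- handle_end (a point): Centre of one of the two black 14 mm balls at the ends of the T-handle, a straight round steel bar 10 mm thick through the cap; the balls are 58 mm either side of the axis. The x axis points outward along this arm. The arms are free of obstacles all round.
- oil_bottle: White plastic bottle with a black cap, 54 mm in diameter, 150 mm tall, standing on the bench; origin under its centre. Leave alone.
- thin_rod: Loose steel rod 12 mm in diameter, 130 mm long, lying on the bench; origin at its middle. Not the bar to be clamped: leave alone.
- hammer: Hammer lying on the bench. Leave alone.
Not all that is in view belongs to the job. Of the things that look like the part that bears round_bar_center, take the one that is nearest to the robot's base at the start.

How it is judged:
On the way, in this order (a step that is already met when the one before it is completed fails the run):
1. the bar lies in both V rests (x of round_bar_center in the frame of rest_centre between -0.022 and 0.022 m and y of round_bar_center in the frame of rest_centre between -0.005 and 0.005 m and z of round_bar_center in the frame of rest_centre below 0.004 m and angle between the x axis of round_bar_center and the x axis of rest_centre, either way round below 0.08 rad), for 0.2 s.
2. the strap lies across the bar (value of joint strap between -0.2 and 0.2 rad), for 0.2 s.
3. the strap is fully down and the ratchet has slipped two clicks (value of joint nut above -0.15 rad and value of joint ratchet above 0.85 rad), for 0.1 s.
At the end, for the whole second after the job is handed in: The bar rests in both V rests: centre within 22 mm lengthwise, 5 mm sideways, 4 mm in height, in line to 0.08 rad; strap within 0.2 rad of square; nut within 0.15 rad of fully down; ratchet slipped at least two clicks (over 0.85 rad) (all of step 1 and all of step 2 and all of step 3 and z of round_bar_center in the frame of rest_centre above -0.004 m and linear speed of round_bar below 0.02 m/s); the robot touches nothing.
It fails at once if the ratchet is turned on by more than about half a turn of slipping (3.4 rad) (value of joint ratchet above 3.4 rad).
It fails at once if the oil bottle, the thin rod or the hammer is shifted by more than 30 mm (distance of any of oil_bottle, thin_rod, hammer from where it was at the start of the episode above 0.03 m).
It also fails if it takes over 67 s, if anything falls off the work surface, if the arm or the gripper's body presses on something with over 40 N, if the wrist force passes 120 N, or if a joint passes its speed limit or range.

## Working session

There is one attempt and no reset: what is moved stays moved. The work goes in short steps, Python scripts to look and compute and a tool call to move; the robot and the scene stay as the last step left them, time stands still between calls to the robot, and variables do not carry over. Pictures are saved under pics/ and viewed, at most 10 in all, crops included, and the job is handed in when it is done.

Besides the shell and the picture viewer there is one more tool, called after ">>>" as name(argument=value, ...) on one line, values as JSON. step_arm: Moves the arm, as the interface text tells. Its arguments: {"type":"object","properties":{"commands":{"type":"array"},"force":{"type":"number"}},"required":["commands"]}

```bash
mkdir -p pics; ls; cat > h.py <<'E'
from plant import *
import numpy as np, cv2
from scipy.spatial.transform import Rotation as R
def cam(n):
    s=get_state(); c=read_camera(n)
    if n=="wrist":
        T=np.eye(4);T[:3,:3]=R.from_quat(s["tcp_rot"]).as_matrix();T[:3,3]=s["eef_pos"]
        c["T"]=T@np.array(c["mount"])
    else:
        T=np.eye(4);a=np.array(c["attitude"],float)
        T[:3,:3]=a if a.shape==(3,3) else R.from_quat(a).as_matrix();T[:3,3]=c["eye"];c["T"]=T
    return c
def ray(c,u,v):
    d=np.array([(u-c["cx"])/c["fx"],-(v-c["cy"])/c["fy"],-1.])
    return c["T"][:3,3],c["T"][:3,:3]@d
def onz(c,u,v,z):
    o,d=ray(c,u,v);return o+d*(z-o[2])/d[2]
def cloud(c):
    h,w=c["z_map"].shape;u,v=np.meshgrid(np.arange(w),np.arange(h));z=c["z_map"]
    p=np.stack([(u-c["cx"])/c["fx"]*z,-(v-c["cy"])/c["fy"]*z,-z],-1)
    return p@c["T"][:3,:3].T+c["T"][:3,3]
def save(c,n): cv2.imwrite("pics/"+n,cv2.cvtColor(c["color"],cv2.COLOR_RGB2BGR))
E
python3 - <<'E'
from h import *
import pickle
for n in ["top","side","wrist"]:
    c=cam(n);save(c,n+"0.png");pickle.dump(c,open(n+"0.pkl","wb"))
    print(n,{k:(np.round(v,4).tolist()) for k,v in c.items() if k not in("color","z_map")})
s=get_state();print(s)
E
```

```text
pics
top {'fx': 394.84, 'fy': 394.84, 'cx': 272.7635, 'cy': 201.1804, 'eye': [0.318, -0.0932, 1.2485], 'attitude': [-0.0745, 0.0755, 0.7064, -0.6999], 'T': [[-0.0093, 0.9775, -0.2109, 0.318], [-1.0, -0.009, 0.0024, -0.0932], [0.0005, 0.2109, 0.9775, 1.2485], [0.0, 0.0, 0.0, 1.0]]}
side {'fx': 527.0542, 'fy': 527.0542, 'cx': 280.4012, 'cy': 212.0365, 'eye': [0.4434, -1.5387, 1.0093], 'attitude': [0.484, -0.0162, -0.0429, 0.8739], 'T': [[0.9958, 0.0594, -0.0698, 0.4434], [-0.0907, 0.5279, -0.8445, -1.5387], [-0.0133, 0.8473, 0.531, 1.0093], [0.0, 0.0, 0.0, 1.0]]}
wrist {'fx': 335.8915, 'fy': 335.8915, 'cx': 277.2691, 'cy': 209.7105, 'mount': [[0.0008, 0.96, 0.2799, 0.0712], [1.0, -0.001, 0.0004, 0.0001], [0.0007, 0.2799, -0.96, -0.1286], [0.0, 0.0, 0.0, 1.0]], 'T': [[0.2741, 0.9231, 0.2697, 0.253], [-0.9617, 0.2639, 0.074, -0.6297], [-0.0028, -0.2796, 0.9601, 0.3727], [0.0, 0.0, 0.0, 1.0]]}
{'time': 0.15, 'qpos': array([-1.44399180e+00,  2.86989461e-01,  1.57785725e+00,  1.53752864e-05,
        1.27861381e+00, -1.49987941e-01]), 'dq': array([ 0.00018868, -0.00240914, -0.00226574,  0.00061114,  0.00122949,
       -0.00037383]), 'joint_efforts': array([-5.07761506e-04, -4.06603324e+01, -2.93142539e+01, -1.93450956e-04,
        3.94865652e-03, -1.24080255e-06]), 'eef_pos': array([ 0.18443474, -0.64879993,  0.24423777]), 'tcp_rot': array([ 9.90438392e-01,  1.37952600e-01,  1.81848894e-05, -9.33784736e-04]), 'contact_force': array([-0.21818978, -0.56365516, -0.33005311]), 'wrist_torque': array([0.01473411, 0.0497886 , 0.02473356]), 'finger_force': 0.0, 'opening': 0.9999920757029909}
```

View pics/top0.png

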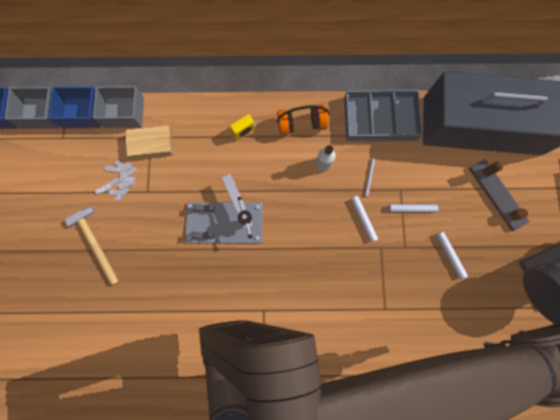

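View pics/side0.png

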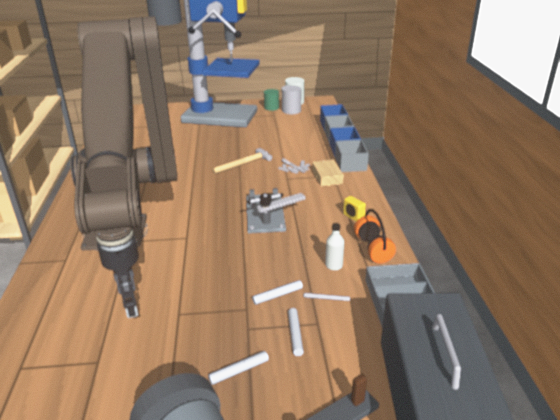

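The top view shows the fixture plate at about (224,222), with the V rests at its left end near (203,222). The cap is at (245,217) and the strap points up to (230,180). Bar candidates are at (364,218), (413,208) and (452,255), the thin rod is at (370,177), the bottle at (326,158) and the hammer at (95,245). The side view agrees, with the fixture at (266,212) and the bars at (278,292), (295,330) and (239,367).

```bash
python3 - <<'E'
from h import *
import pickle
t=pickle.load(open("top0.pkl","rb"));s=pickle.load(open("side0.pkl","rb"))
def blobs(c,boxes):
    hsv=cv2.cvtColor(c["color"],cv2.COLOR_RGB2HSV)
    m=((hsv[...,1]<70)&(hsv[...,2]>110)).astype(np.uint8)
    out=[]
    for (u0,v0,u1,v1) in boxes:
        k=np.zeros_like(m);k[v0:v1,u0:u1]=m[v0:v1,u0:u1]
        n,l,st,ce=cv2.connectedComponentsWithStats(k)
        i=1+np.argmax(st[1:,4]);pts=np.argwhere(l==i)[:,::-1].astype(np.float32)
        out.append((cv2.minAreaRect(pts),l==i))
    return out
P={}
for nm,c,b in [("top",t,[(345,188,384,248),(385,195,445,222),(432,225,475,285),(360,150,380,200)]),("side",s,[(245,275,310,308),(282,300,308,362),(200,345,275,390),(298,285,356,306)])]:
    cl=cloud(c)
    for r,mask in blobs(c,b):
        bx=cv2.boxPoints(r)
        e=[(bx[i]+bx[(i+1)%4])/2 for i in range(4)]
        pr=(0,2) if np.hypot(*(e[0]-e[2]))>np.hypot(*(e[1]-e[3])) else (1,3)
        A,B=[onz(c,*e[i],0.013) for i in pr]
        z=cl[mask&(c["z_map"]>0)][:,2]
        C=(A+B)/2
        print(nm,np.round(r[0],1),np.round(r[1],1),"C",C.round(3),"len",np.linalg.norm(A-B).round(3),"yaw",np.degrees(np.arctan2(*(B-A)[1::-1])).round(1),"dist",np.hypot(C[0],C[1]).round(3),"ztop",np.percentile(z,[50,95]).round(4), z.size)
cl=cloud(t)
# fixture
for (u,v) in [(245,217),(232,186),(224,226),(200,205),(200,238),(326,150)]: print((u,v),cl[v,u].round(3))
for n,c,f in (("topz",t,(170,165,280,255)),("sidez",s,(235,180,320,240))):
    a=c["color"][f[1]:f[3],f[0]:f[2]]
    globals()[n]=cv2.resize(a,None,fx=5,fy=5,interpolation=cv2.INTER_CUBIC)[...,::-1]
h=300
im=np.vstack([cv2.resize(topz,(550,450))[:300*1], ]) if 0 else None
w=[cv2.resize(x,(int(x.shape[1]*400/x.shape[0]),400)) for x in (topz,sidez)]
im=np.hstack(w);im=cv2.resize(im,(800,int(im.shape[0]*800/im.shape[1])));cv2.imwrite("pics/fix0.png",im);print(im.shape,[x.shape for x in w])
E
```

```text
top [364.2 218.4] [49.2  8.5] C [ 0.527 -0.385  0.013] len 0.155 yaw -158.0 dist 0.653 ztop [0.0221 0.0269] 390
top [413.5 208. ] [ 8. 49.] C [ 0.558 -0.545  0.013] len 0.156 yaw 89.5 dist 0.78 ztop [0.0216 0.0268] 404
top [452.6 254.7] [51.9  8.9] C [ 0.41  -0.654  0.013] len 0.155 yaw -157.8 dist 0.772 ztop [0.0218 0.0267] 406
top [369.4 177. ] [ 4.3 39. ] C [ 0.663 -0.411  0.013] len 0.132 yaw 167.2 dist 0.78 ztop [0.0096 0.0145] 161
side [277.1 291.8] [10.1 52.8] C [ 0.527 -0.382  0.013] len 0.16 yaw -158.0 dist 0.651 ztop [0.0185 0.0262] 526
side [295.3 331.5] [49.5 11.3] C [ 0.56  -0.539  0.013] len 0.179 yaw -91.4 dist 0.777 ztop [0.021  0.0264] 515
side [237.9 367.2] [12.6 65. ] C [ 0.409 -0.648  0.013] len 0.16 yaw -156.0 dist 0.766 ztop [0.0192 0.026 ] 783
side [326.5 296.7] [47.4  6. ] C [ 0.663 -0.418  0.013] len 0.133 yaw -14.7 dist 0.783 ztop [0.0075 0.0136] 257
(245, 217) [ 0.516 -0.015  0.118]
(232, 186) [0.618 0.028 0.083]
(224, 226) [0.506 0.058 0.014]
(200, 205) [0.569 0.132 0.037]
(200, 238) [0.467 0.131 0.023]
(326, 150) [ 0.708 -0.253  0.148]
(303, 800, 3) [(400, 488, 3), (400, 566, 3)]
```

View pics/fix0.png

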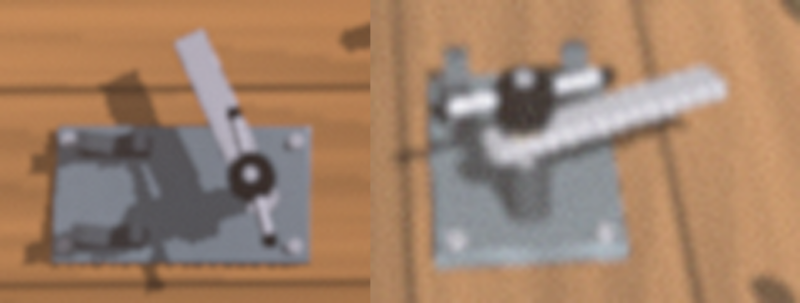

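The zoom shows the plate with the V rests at its left end, about (105,145) and (105,235). The strap points up at about 1.2 rad, and the T-handle runs from (235,112) to (268,240). The bar nearest the base is at about (0.527,-0.384), yaw 22°, so I'll hover over it.

>>> step_arm(commands=[{"spin":-6,"gripper":-1},{"x":46,"y":-13,"z":5,"gripper":-1},{"x":46,"y":-13,"z":5,"gripper":-1},{"x":46,"y":-13,"z":5,"gripper":-1},{"x":46,"y":-13,"z":5,"gripper":-1},{"x":46,"y":-13,"z":5,"gripper":-1},{"x":46,"y":-13,"z":5,"gripper":-1},{"x":46,"y":-13,"z":5,"gripper":-1},{"x":46,"y":-13,"z":5,"gripper":-1},{"x":46,"y":-13,"z":5,"gripper":-1}])

```text
invalid input
```

```bash
cat >> h.py <<'E'
def tool():
    s=get_state();M=R.from_quat(s["tcp_rot"]).as_matrix();return np.array(s["eef_pos"]),M,np.degrees(np.arctan2(M[1,0],M[0,0])),s["time"]
def delta(p):  # mm in tool axes to reach world p
    e,M,y,t=tool();return (M.T@(np.array(p)-e)*1000).round(1)
E
python3 - <<'E'
from h import *
c=cam("wrist");save(c,"w1.png")
hsv=cv2.cvtColor(c["color"],cv2.COLOR_RGB2HSV);m=((hsv[...,1]<70)&(hsv[...,2]>110)).astype(np.uint8)
print(tool())
n,l,st,ce=cv2.connectedComponentsWithStats(m)
cl=cloud(c)
for i in range(1,n):
    if st[i,4]<400: continue
    r=cv2.minAreaRect(np.argwhere(l==i)[:,::-1].astype(np.float32));bx=cv2.boxPoints(r)
    e=[(bx[i]+bx[(i+1)%4])/2 for i in range(4)]
    pr=(0,2) if np.hypot(*(e[0]-e[2]))>np.hypot(*(e[1]-e[3])) else (1,3)
    A,B=[onz(c,*e[k],0.0125) for k in pr];C=(A+B)/2
    print(r,st[i,4],C.round(4),np.linalg.norm(A-B).round(3),np.degrees(np.arctan2(*(B-A)[1::-1])).round(1),np.percentile(cl[l==i][:,2],[50,95]).round(4),delta(C))
E
```

```text
(array([ 0.18444819, -0.64890703,  0.24444675]), array([[ 9.61928533e-01,  2.73301060e-01, -1.67306538e-04],
       [ 2.73301006e-01, -9.61927442e-01,  1.46877512e-03],
       [ 2.40481046e-04, -1.45858174e-03, -9.99998907e-01]]), np.float64(15.860791217800063), 0.2)
((351.4103698730469, 17.360618591308594), (36.24721908569336, 22.920089721679688), 86.3086166381836) 815 [ 0.3556 -0.6734  0.0125] 0.031 -156.5 [0.0233 0.0255] [157.9  70.6 231.9]
```

The call was refused, so I'll try with every key in every row.

>>> step_arm(commands=[{"x":0,"y":0,"z":0,"spin":-6,"gripper":-1},{"x":46,"y":-13,"z":5,"spin":0,"gripper":-1},{"x":46,"y":-13,"z":5,"spin":0,"gripper":-1},{"x":46,"y":-13,"z":5,"spin":0,"gripper":-1},{"x":46,"y":-13,"z":5,"spin":0,"gripper":-1},{"x":46,"y":-13,"z":5,"spin":0,"gripper":-1},{"x":46,"y":-13,"z":5,"spin":0,"gripper":-1},{"x":46,"y":-13,"z":5,"spin":0,"gripper":-1},{"x":46,"y":-13,"z":5,"spin":0,"gripper":-1},{"x":46,"y":-13,"z":5,"spin":0,"gripper":-1}])

```text
time: 1.2
eef_pos: [0.5264, -0.3851, 0.2]
tcp_rot: [0.982, 0.19, -0.0, -0.0]
contact_force: [-0.5, -0.1, -0.5]
opening: 1.003
finger_force: 0.0
```

```bash
cat >> h.py <<'E'
def bar(c,amin=800):
    hsv=cv2.cvtColor(c["color"],cv2.COLOR_RGB2HSV);m=((hsv[...,1]<70)&(hsv[...,2]>110)).astype(np.uint8)
    n,l,st,ce=cv2.connectedComponentsWithStats(m);cl=cloud(c)
    for i in range(1,n):
        if st[i,4]<amin: continue
        r=cv2.minAreaRect(np.argwhere(l==i)[:,::-1].astype(np.float32));bx=cv2.boxPoints(r)
        e=[(bx[k]+bx[(k+1)%4])/2 for k in range(4)]
        pr=(0,2) if np.hypot(*(e[0]-e[2]))>np.hypot(*(e[1]-e[3])) else (1,3)
        A,B=[onz(c,*e[k],0.0125) for k in pr];C=(A+B)/2
        print(np.round(r[0]),np.round(r[1]),st[i,4],C.round(4),"len",np.linalg.norm(A-B).round(3),"yaw",np.degrees(np.arctan2(*(B-A)[1::-1])).round(1),"z",np.percentile(cl[l==i][:,2],[50,95]).round(4),"d",delta(C))
E
python3 - <<'E'
from h import *
c=cam("wrist");save(c,"w1.png");print(tool()[2:]);bar(c)
E
```

```text
(np.float64(22.13161839633696), 1.25)
[361.  58.] [ 12. 149.] 1627 [ 0.6582 -0.4082  0.0125] len 0.119 yaw 166.7 z [0.0111 0.0127] d [106.3  74.9 186.7]
[275. 184.] [162.  24.] 3644 [ 0.5249 -0.3833  0.0125] len 0.159 yaw -158.2 z [0.0234 0.0253] d [ -7.8   1.6 186.4]
[439. 216.] [152.  26.] 3695 [ 0.5607 -0.5453  0.0125] len 0.159 yaw -91.2 z [0.0229 0.0253] d [-35.7 165.1 185.8]
```

View pics/w1.png

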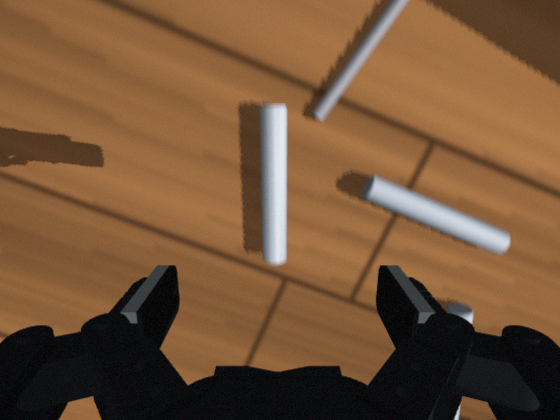

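The wrist view shows the bar at (275,184), between the open fingers and in line with tool x. The depth puts its top at 25 mm. I'll descend and grip.

>>> step_arm(commands=[{"x":-6,"y":2,"z":20,"spin":0,"gripper":-1},{"x":0,"y":0,"z":40,"spin":0,"gripper":-1},{"x":0,"y":0,"z":40,"spin":0,"gripper":-1},{"x":0,"y":0,"z":40,"spin":0,"gripper":-1},{"x":0,"y":0,"z":25,"spin":0,"gripper":-1},{"x":0,"y":0,"z":12,"spin":0,"gripper":-1},{"x":0,"y":0,"z":5,"spin":0,"gripper":-1},{"x":0,"y":0,"z":0,"spin":0,"gripper":1},{"x":0,"y":0,"z":0,"spin":0,"gripper":1},{"x":0,"y":0,"z":0,"spin":0,"gripper":1}], force=60)

```text
time: 2.25
eef_pos: [0.5213, -0.3917, 0.0204]
tcp_rot: [0.982, 0.19, 0.001, 0.001]
contact_force: [-0.7, 0.0, -0.8]
opening: 0.511
finger_force: 0.0
```

>>> step_arm(commands=[{"x":0,"y":0,"z":0,"spin":0,"gripper":1},{"x":0,"y":0,"z":0,"spin":0,"gripper":1},{"x":0,"y":0,"z":0,"spin":0,"gripper":1},{"x":0,"y":0,"z":0,"spin":0,"gripper":1},{"x":0,"y":0,"z":-30,"spin":0,"gripper":1},{"x":0,"y":0,"z":-40,"spin":0,"gripper":1},{"x":0,"y":0,"z":-40,"spin":0,"gripper":1},{"x":0,"y":0,"z":-40,"spin":0,"gripper":1},{"x":0,"y":0,"z":-40,"spin":0,"gripper":1},{"x":0,"y":0,"z":0,"spin":0,"gripper":1}])

```text
time: 3.25
eef_pos: [0.5228, -0.3931, 0.2158]
tcp_rot: [0.982, 0.19, 0.004, 0.006]
contact_force: [0.5, -0.9, -2.0]
opening: 0.265
finger_force: 59.8
```

```bash
python3 - <<'E'
from h import *
import pickle
print(tool()); print(get_state()["contact_force"])
c=cam("wrist");save(c,"w2.png");bar(c,600)
# fixture plate from first top image
t=pickle.load(open("top0.pkl","rb"));cl=cloud(t)
m=((cl[...,2]>0.005)&(cl[...,2]<0.022)).astype(np.uint8);k=np.zeros_like(m);k[195:250,178:270]=1
hsv=cv2.cvtColor(t["color"],cv2.COLOR_RGB2HSV);g=((hsv[...,1]<80)&(k>0)).astype(np.uint8)
g=cv2.morphologyEx(g,cv2.MORPH_OPEN,np.ones((3,3)))
n,l,st,ce=cv2.connectedComponentsWithStats(g);i=1+np.argmax(st[1:,4])
r=cv2.minAreaRect(np.argwhere(l==i)[:,::-1].astype(np.float32));print(r)
q=np.array([onz(t,*p,0.012) for p in cv2.boxPoints(r)]);print(q.round(3),q.mean(0),np.linalg.norm(np.diff(q,axis=0),axis=1))
E
```

```text
(array([ 0.52281514, -0.39312784,  0.21576489]), array([[ 0.92805063,  0.37233758,  0.00931424],
       [ 0.37242026, -0.92801309, -0.00973898],
       [ 0.00501755,  0.01250708, -0.99990919]]), np.float64(21.865248282479413), 3.25)
[ 0.53216348 -0.94880392 -2.0196935 ]
[291. 175.] [115. 389.] 15210 [ 0.5089 -0.4082  0.0125] len 0.401 yaw -171.2 z [0.2194 0.2212] d [-18.3   9.  199.3]
[423. 208.] [143.  23.] 3237 [ 0.5585 -0.5462  0.0125] len 0.156 yaw -91.0 z [0.0231 0.0252] d [-23.6 155.6 200.2]
((223.5, 219.0), (48.0, 77.0), 90.0)
[[ 0.608  0.186  0.012]
 [ 0.605 -0.062  0.012]
 [ 0.451 -0.061  0.012]
 [ 0.453  0.18   0.012]] [0.52937412 0.0606325  0.012     ] [0.24750271 0.15432985 0.24115666]
```

The bar is held, with an opening of about 22 mm and roughly 1.3 N of added weight. Next I'll turn square and look at the fixture.

>>> step_arm(commands=[{"x":0,"y":0,"z":0,"spin":7,"gripper":1},{"x":0,"y":0,"z":0,"spin":7.5,"gripper":1},{"x":0,"y":0,"z":0,"spin":7.5,"gripper":1},{"x":-4,"y":-50,"z":0,"spin":0,"gripper":1},{"x":-4,"y":-50,"z":0,"spin":0,"gripper":1},{"x":-4,"y":-50,"z":0,"spin":0,"gripper":1},{"x":-4,"y":-50,"z":0,"spin":0,"gripper":1},{"x":-4,"y":-50,"z":0,"spin":0,"gripper":1},{"x":-3,"y":-50,"z":0,"spin":0,"gripper":1},{"x":0,"y":-50,"z":0,"spin":0,"gripper":1}])

```text
time: 4.3
eef_pos: [0.4959, -0.0392, 0.2049]
tcp_rot: [1.0, -0.002, -0.003, -0.001]
contact_force: [1.2, -0.5, -2.3]
opening: 0.269
finger_force: 59.8
```

>>> step_arm(commands=[{"x":0,"y":-50,"z":0,"spin":0,"gripper":1},{"x":0,"y":-25,"z":0,"spin":0,"gripper":1},{"x":0,"y":0,"z":0,"spin":0,"gripper":1},{"x":0,"y":0,"z":0,"spin":0,"gripper":1},{"x":0,"y":0,"z":0,"spin":0,"gripper":1},{"x":0,"y":0,"z":0,"spin":0,"gripper":1},{"x":0,"y":0,"z":0,"spin":0,"gripper":1},{"x":0,"y":0,"z":0,"spin":0,"gripper":1},{"x":0,"y":0,"z":0,"spin":0,"gripper":1},{"x":0,"y":0,"z":0,"spin":0,"gripper":1}])

```text
time: 5.3
eef_pos: [0.4985, 0.0333, 0.2084]
tcp_rot: [1.0, -0.001, 0.0, -0.0]
contact_force: [0.2, 0.2, -1.7]
opening: 0.265
finger_force: 59.9
```

```bash
python3 - <<'E'
from h import *
import pickle
print(tool()[0],tool()[2]); 
c=cam("wrist");save(c,"w3.png");pickle.dump(c,open("w3.pkl","wb"))
E
```

```text
[0.49849131 0.03330449 0.20840502] -0.16762640357629585
```

View pics/w3.png

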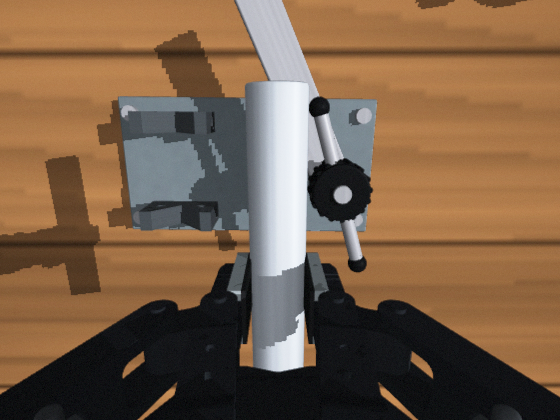

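The plate spans (120,97) to (376,230), with the V rests at (175,122) and (178,214). The cap is at (342,190), the balls are at (319,105) and (358,265), and the strap runs up to (260,0). I'll measure these next.

```bash
python3 - <<'E'
from h import *
import pickle
c=pickle.load(open("w3.pkl","rb"));cl=cloud(c);X,Y,Z=cl[...,0],cl[...,1],cl[...,2]
# plate: depth between 6 and 18mm
v,u=np.mgrid[:420,:560]
pm=(Z>0.007)&(Z<0.017)&(v<245)&(u>100)&(u<390)
P=cl[pm];r=cv2.minAreaRect((P[:,:2]*1000).astype(np.float32));print("plate depth rect",r)
q=np.array([onz(c,*p,.012)[:2]*1000 for p in [(120,97),(378,101),(365,230),(130,230)]]);print(q.round(1))
# rests
for nm,(a,b) in {"far":(100,150),"near":(185,240)}.items():
    m=(Z>0.03)&(Z<0.056)&(v>a)&(v<b)&(u>110)&(u<245)
    Q=cl[m];print(nm,m.sum(),"u",u[m].min(),u[m].max(),"Y",np.percentile(Q[:,1],[1,50,99]).round(4),"X",np.percentile(Q[:,0],[1,10,50,90,99]).round(4),"Z",np.percentile(Q[:,2],[5,50,99]).round(4))
    for y0 in np.arange(0.07,0.18,0.008):
        s=(Q[:,1]>=y0)&(Q[:,1]<y0+.008)
        if s.sum()>5: print("   y",y0.round(3),s.sum(),"zmax",np.percentile(Q[s,2],90).round(4),"x",np.percentile(Q[s,0],[3,97]).round(4))
# cap, balls
m=(Z>0.105)&(Z<0.125)&(u>300)&(u<380)&(v>155)&(v<225);print("cap",cl[m].mean(0),np.percentile(Z[m],[5,50,95]))
h=cv2.cvtColor(c["color"],cv2.COLOR_RGB2HSV)
k=(h[...,2]<60)&(u>300)&(u<380)&(v>85)&(v<280)
n,l,st,ce=cv2.connectedComponentsWithStats(k.astype(np.uint8))
for i in range(1,n):
    if st[i,4]>60:
        zz=Z[l==i];print("dark",ce[i].round(1),st[i],"z",np.percentile(zz,[50,90]).round(4),"at .105",onz(c,*ce[i],.105).round(4))
m=(h[...,1]<60)&(h[...,2]>110)&(abs(u-342)<12)&(abs(v-193)<12);print("tip",u[m].mean(),v[m].mean(),np.median(Z[m]),onz(c,u[m].mean(),v[m].mean(),np.median(Z[m])))
m=(Z>0.065)&(Z<0.09)&(v<80)&(u>220)&(u<320);Q=cl[m];print("strap z",np.median(Q[:,2]))
L=cv2.fitLine(Q[:,:2].astype(np.float32),cv2.DIST_L2,0,.01,.01).ravel();print("strap",L, Q[:,:2].max(0))
E
```

```text
plate depth rect ((517.7691650390625, 61.491172790527344), (240.44400024414062, 130.205810546875), 89.2514877319336)
[[583.  177.6]
 [579.  -59.6]
 [453.1 -56.5]
 [453.5 184.6]]
far 1648 u 128 211 Y [0.092  0.1305 0.1556] X [0.5528 0.5545 0.5618 0.5689 0.5706] Z [0.0317 0.0446 0.0514]
   y 0.086 146 zmax 0.0506 x [0.5529 0.5696]
   y 0.094 210 zmax 0.0509 x [0.5528 0.5697]
   y 0.102 153 zmax 0.0487 x [0.553  0.5697]
   y 0.11 150 zmax 0.0406 x [0.5531 0.5705]
   y 0.118 58 zmax 0.0329 x [0.5532 0.5705]
   y 0.126 231 zmax 0.0366 x [0.5535 0.5705]
   y 0.134 278 zmax 0.0446 x [0.5534 0.5705]
   y 0.142 260 zmax 0.0505 x [0.5537 0.5706]
   y 0.15 162 zmax 0.051 x [0.5538 0.5706]
near 1551 u 139 215 Y [0.0932 0.1315 0.1567] X [0.4669 0.4689 0.4774 0.4846 0.4852] Z [0.0315 0.0436 0.0513]
   y 0.086 100 zmax 0.05 x [0.4672 0.4845]
   y 0.094 221 zmax 0.0508 x [0.4671 0.4845]
   y 0.102 167 zmax 0.0497 x [0.4672 0.4846]
   y 0.11 136 zmax 0.0419 x [0.4671 0.4848]
   y 0.118 64 zmax 0.0338 x [0.4673 0.4847]
   y 0.126 160 zmax 0.0357 x [0.4673 0.4844]
   y 0.134 243 zmax 0.0435 x [0.4677 0.4851]
   y 0.142 257 zmax 0.0503 x [0.4676 0.4852]
   y 0.15 203 zmax 0.0508 x [0.4673 0.4853]
cap [ 0.51858981 -0.00927881  0.11571003] [0.11057151 0.11609844 0.11983993]
dark [318.5 106.5] [309  97  20  20 311] z [0.1116 0.1132] at .105 [0.573  0.0059 0.105 ]
dark [338.6 189.5] [ 308  158   64   65 2752] z [0.116 0.117] at .105 [ 0.5168 -0.0101  0.105 ]
dark [306.9 269.5] [304 253   8  27 136] z [0.2128 0.2216] at .105 [0.4548 0.0109 0.105 ]
dark [356.9 264.6] [348 257  18  15 191] z [0.1118 0.1132] at .105 [ 0.4587 -0.0268  0.105 ]
dark [329.7 271.9] [321 264  19  16 206] z [0.2101 0.2149] at .105 [ 0.4527 -0.0065  0.105 ]
tip 342.5719844357977 194.36186770428014 0.11995953960429401 [ 0.51694406 -0.01011857  0.11995954]
strap z 0.0772544101913119
strap [0.8356329  0.5492883  0.6184039  0.03533259] [0.64356952 0.06278199]
```

Rest centre is at about (0.5189, 0.1244) with fixture yaw -0.75°, and the stud is at (0.517, -0.0105). The bar centre is 6.6 mm ahead of the TCP and 7 to 8 mm below it. I'll move above the rests now.

>>> step_arm(commands=[{"x":0,"y":0,"z":0,"spin":0.6,"gripper":1},{"x":4,"y":-30,"z":0,"spin":0,"gripper":1},{"x":5,"y":-31,"z":10,"spin":0,"gripper":1},{"x":5,"y":-30,"z":30,"spin":0,"gripper":1},{"x":0,"y":0,"z":40,"spin":0,"gripper":1},{"x":0,"y":0,"z":35,"spin":0,"gripper":1},{"x":0,"y":0,"z":18,"spin":0,"gripper":1},{"x":0,"y":0,"z":0,"spin":0,"gripper":1},{"x":0,"y":0,"z":0,"spin":0,"gripper":1},{"x":0,"y":0,"z":0,"spin":0,"gripper":1}])

```text
time: 6.35
eef_pos: [0.5153, 0.1244, 0.0773]
tcp_rot: [1.0, -0.007, 0.002, -0.0]
contact_force: [-0.2, -0.4, -2.0]
opening: 0.267
finger_force: 60.0
```

```bash
python3 - <<'E'
from h import *
print(tool()[0],tool()[2],delta([.5123,.1245,.0523]))
c=cam("wrist");save(c,"w4.png")
E
```

```text
[0.51526717 0.12439229 0.07733554] -0.7512689285745139 [-3.1 -0.1 25. ]
```

>>> step_arm(commands=[{"x":-3,"y":0,"z":6,"spin":0,"gripper":1},{"x":0,"y":0,"z":6,"spin":0,"gripper":1},{"x":0,"y":0,"z":5,"spin":0,"gripper":1},{"x":0,"y":0,"z":4,"spin":0,"gripper":1},{"x":0,"y":0,"z":2,"spin":0,"gripper":1},{"x":0,"y":0,"z":1,"spin":0,"gripper":1},{"x":0,"y":0,"z":0,"spin":0,"gripper":1},{"x":0,"y":0,"z":0,"spin":0,"gripper":1},{"x":0,"y":0,"z":0,"spin":0,"gripper":1},{"x":0,"y":0,"z":0,"spin":0,"gripper":1}])

```text
time: 7.4
eef_pos: [0.5105, 0.1248, 0.0524]
tcp_rot: [1.0, -0.007, -0.001, -0.0]
contact_force: [-5.3, 0.7, 5.9]
opening: 0.265
finger_force: 61.2
```

Contact is at the expected height, so I'll release and lift.

>>> step_arm(commands=[{"x":0,"y":0,"z":0,"spin":0,"gripper":-1},{"x":0,"y":0,"z":0,"spin":0,"gripper":-1},{"x":0,"y":0,"z":0,"spin":0,"gripper":-1},{"x":0,"y":0,"z":0,"spin":0,"gripper":-1},{"x":0,"y":0,"z":0,"spin":0,"gripper":-1},{"x":0,"y":0,"z":-20,"spin":0,"gripper":-1},{"x":0,"y":0,"z":-40,"spin":0,"gripper":-1},{"x":0,"y":0,"z":-50,"spin":0,"gripper":1},{"x":0,"y":40,"z":-40,"spin":0,"gripper":1},{"x":0,"y":40,"z":0,"spin":0,"gripper":1}])

```text
time: 8.4
eef_pos: [0.5134, 0.0488, 0.2039]
tcp_rot: [1.0, -0.005, 0.007, 0.001]
contact_force: [0.7, -0.1, 0.1]
opening: 0.517
finger_force: 0.0
```

```bash
python3 - <<'E'
from h import *
import pickle
print(tool()[0],tool()[2]); 
c=cam("wrist");save(c,"w5.png");pickle.dump(c,open("w5.pkl","wb"))
cl=cloud(c);Z=cl[...,2]
m=(Z>0.052)&(Z<0.06)&(cl[...,1]>.09)&(cl[...,1]<.16);Q=cl[m]
m2=(Z>0.04)&(Z<0.06)&(cl[...,1]>.109)&(cl[...,1]<.14);print("x ext",np.percentile(cl[m2][:,0],[.5,99.5]),"ztop",np.percentile(Q[:,2],[50,97]))
L=cv2.fitLine(Q[:,:2].astype(np.float32),cv2.DIST_L2,0,.01,.01).ravel();print(L,m.sum(), "lat",Q[:,1].mean())
E
```

```text
[0.51335639 0.04879891 0.20388663] -0.5520199018513194
x ext [0.44642184 0.59159819] ztop [0.05605887 0.05804349]
[ 0.99981093 -0.01944453  0.5256994   0.12374057] 3828 lat 0.12374057089592304
```

View pics/w5.png

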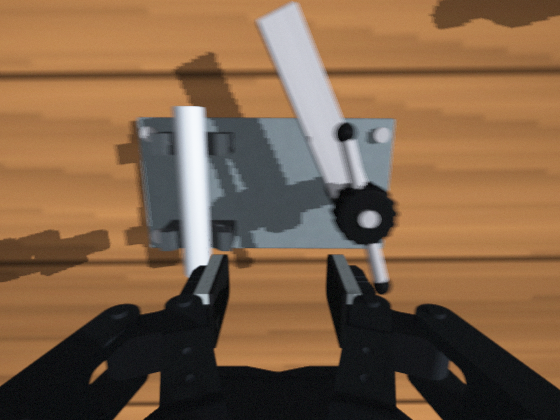

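The bar lies in both V rests: in the image from (190,107) to (198,275), centre x about 0.519 and top at 0.058. The strap nose is at (278,12). Next I'll go to the strap's +x side with the fingers shut.

>>> step_arm(commands=[{"x":44,"y":18,"z":0,"spin":0,"gripper":1},{"x":44,"y":18,"z":0,"spin":0,"gripper":1},{"x":45,"y":18,"z":0,"spin":0,"gripper":1},{"x":0,"y":0,"z":20,"spin":0,"gripper":1},{"x":0,"y":0,"z":40,"spin":0,"gripper":1},{"x":0,"y":0,"z":40,"spin":0,"gripper":1},{"x":0,"y":0,"z":20,"spin":0,"gripper":1},{"x":0,"y":0,"z":7,"spin":0,"gripper":1},{"x":0,"y":0,"z":0,"spin":0,"gripper":1},{"x":0,"y":0,"z":0,"spin":0,"gripper":1}])

```text
time: 9.45
eef_pos: [0.643, -0.0068, 0.0712]
tcp_rot: [1.0, -0.006, 0.001, 0.0]
contact_force: [-0.0, -0.3, 1.1]
opening: -0.005
finger_force: 0.0
```

```bash
python3 - <<'E'
from h import *
e,M,y,t=tool();print(e,y)
s=np.array([.517,-.0105])
a0=np.arctan2(*(e[:2]-s)[::-1]);R0=np.hypot(*(e[:2]-s));print(np.degrees(a0),R0)
prev=e[:2]
for k in range(1,17):
    f=k/16;a=a0+(np.radians(76.3)-a0)*f;r=R0+(.1225-R0)*f
    p=s+r*np.array([np.cos(a),np.sin(a)])
    print(k,(M[:2,:2].T@(p-prev)*1000).round(1));prev=p
E
```

```text
[ 0.64302864 -0.00681002  0.07119572] -0.740295260353762
1.6770795957851923 0.12608265023388612
1 [ -1.1 -10.2]
2 [ -1.9 -10.1]
3 [-2.7 -9.9]
4 [-3.5 -9.6]
5 [-4.2 -9.3]
6 [-5.  -8.9]
7 [-5.7 -8.4]
8 [-6.3 -7.9]
9 [-6.9 -7.4]
10 [-7.5 -6.8]
11 [-8.  -6.1]
12 [-8.5 -5.4]
13 [-8.9 -4.7]
14 [-9.2 -4. ]
15 [-9.5 -3.2]
16 [-9.7 -2.4]
```

>>> step_arm(commands=[{"x":-1,"y":-10,"z":-6,"spin":0,"gripper":1},{"x":-2,"y":-10,"z":0,"spin":0,"gripper":1},{"x":-3,"y":-10,"z":0,"spin":0,"gripper":1},{"x":-3.5,"y":-9.5,"z":0,"spin":0,"gripper":1},{"x":-4,"y":-9.5,"z":0,"spin":0,"gripper":1},{"x":-5,"y":-9,"z":0,"spin":0,"gripper":1},{"x":-5.5,"y":-8.5,"z":0,"spin":0,"gripper":1},{"x":-6.5,"y":-8,"z":0,"spin":0,"gripper":1},{"x":-7,"y":-7.5,"z":0,"spin":0,"gripper":1},{"x":-7.5,"y":-7,"z":0,"spin":0,"gripper":1}])

```text
time: 10.45
eef_pos: [0.5974, 0.0835, 0.0756]
tcp_rot: [1.0, -0.006, -0.0, 0.0]
contact_force: [0.9, -0.2, -0.7]
opening: -0.004
finger_force: 0.4
```

```bash
python3 - <<'E'
from h import *
e,M,y,t=tool();print(e,y,t,get_state()["contact_force"])
s=np.array([.517,-.0105]);print(np.degrees(np.arctan2(*(e[:2]-s)[::-1])),np.hypot(*(e[:2]-s)), delta([.546,.1085,.077]))
c=cam("side");a=c["color"][180:245,235:335];cv2.imwrite("pics/s6.png",cv2.resize(a,None,fx=6,fy=6)[...,::-1])
E
```

```text
[0.59739306 0.08349215 0.0755538 ] -0.7380073316779413 10.45 [ 0.90160803 -0.17009928 -0.70566971]
49.459074408122596 0.12368334464104498 [-51.7 -24.3  -1.4]
```

View pics/s6.png

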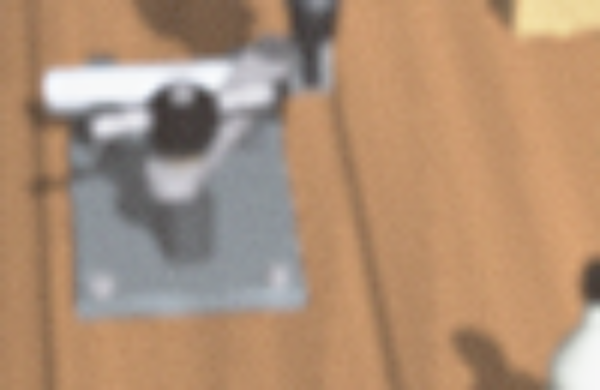

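The strap is swinging with the finger: its nose is at (265,50) with the finger just beyond at (315,60), and the bar is undisturbed at (45–230,85). I'll finish the arc.

>>> step_arm(commands=[{"x":-8,"y":-6,"z":-1,"spin":0,"gripper":1},{"x":-8.5,"y":-5.5,"z":0,"spin":0,"gripper":1},{"x":-9,"y":-4.5,"z":0,"spin":0,"gripper":1},{"x":-9,"y":-4,"z":0,"spin":0,"gripper":1},{"x":-9,"y":-2.5,"z":0,"spin":0,"gripper":1},{"x":-8,"y":-2,"z":0,"spin":0,"gripper":1},{"x":0,"y":0,"z":0,"spin":0,"gripper":1},{"x":0,"y":0,"z":0,"spin":0,"gripper":1},{"x":15,"y":0,"z":0,"spin":0,"gripper":1},{"x":15,"y":0,"z":-40,"spin":0,"gripper":1}])

```text
time: 11.5
eef_pos: [0.5727, 0.1074, 0.1108]
tcp_rot: [1.0, -0.007, -0.007, 0.0]
contact_force: [-0.5, 0.3, -0.4]
opening: 0.004
finger_force: 0.0
```

```bash
python3 - <<'E'
from h import *
print(tool())
c=cam("top");cl=cloud(c)
h=cv2.cvtColor(c["color"],cv2.COLOR_RGB2HSV)
a=c["color"][175:255,170:280];cv2.imwrite("pics/t7.png",cv2.resize(a,None,fx=6,fy=6,interpolation=cv2.INTER_CUBIC)[...,::-1])
E
```

```text
(array([0.57268619, 0.10743658, 0.11078904]), array([[ 9.99818720e-01, -1.33513145e-02, -1.35745585e-02],
       [-1.33528216e-02, -9.99910847e-01, -2.03891223e-05],
       [-1.35730761e-02,  2.01644084e-04, -9.99907861e-01]]), np.float64(-0.7651535453840907), 11.5)
```

View pics/t7.png

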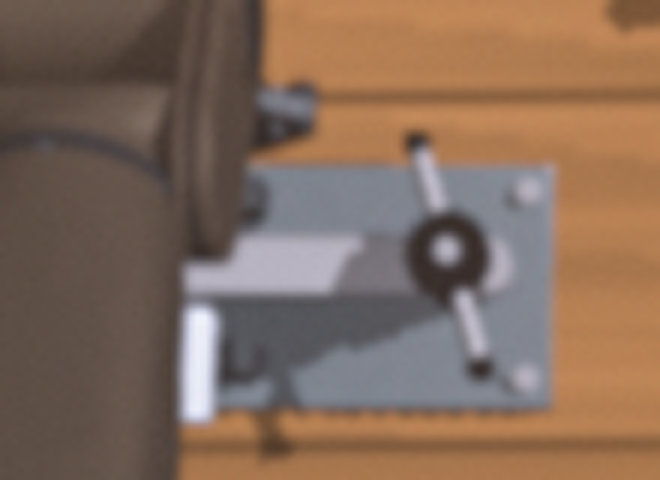

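The strap lies squarely along the plate at image y≈265, and the T-handle runs from (417,143) to (480,367). With the fingers open I'll use the gripper as a wrench over the handle, which allows about 190° per stroke.

>>> step_arm(commands=[{"x":0,"y":0,"z":-45,"spin":0,"gripper":-1},{"x":0,"y":0,"z":-45,"spin":0,"gripper":-1},{"x":-18,"y":39.5,"z":0,"spin":0,"gripper":-1},{"x":-18,"y":39.5,"z":0,"spin":0,"gripper":-1},{"x":-18,"y":39.5,"z":0,"spin":0,"gripper":-1},{"x":0,"y":0,"z":0,"spin":-8.5,"gripper":-1},{"x":0,"y":0,"z":0,"spin":-8.5,"gripper":-1},{"x":0,"y":0,"z":0,"spin":-8.5,"gripper":-1},{"x":0,"y":0,"z":0,"spin":-8.5,"gripper":-1},{"x":0,"y":0,"z":0,"spin":-8.5,"gripper":-1}])

```text
time: 12.55
eef_pos: [0.5218, -0.0105, 0.207]
tcp_rot: [0.933, 0.359, 0.001, 0.0]
contact_force: [0.1, 0.3, -0.6]
opening: 0.999
finger_force: 0.0
```

>>> step_arm(commands=[{"x":0,"y":0,"z":0,"spin":-8.5,"gripper":-1},{"x":0,"y":0,"z":0,"spin":-8.5,"gripper":-1},{"x":0,"y":0,"z":0,"spin":-8.5,"gripper":-1},{"x":0,"y":0,"z":0,"spin":-8.5,"gripper":-1},{"x":0,"y":0,"z":0,"spin":-8.5,"gripper":-1},{"x":0,"y":0,"z":0,"spin":-8.5,"gripper":-1},{"x":0,"y":0,"z":0,"spin":-8.5,"gripper":-1},{"x":0,"y":0,"z":0,"spin":-8.5,"gripper":-1},{"x":0,"y":0,"z":0,"spin":-8.5,"gripper":-1},{"x":0,"y":0,"z":0,"spin":-8.5,"gripper":-1}])

```text
time: 13.55
eef_pos: [0.5218, -0.0103, 0.207]
tcp_rot: [0.445, 0.895, 0.0, 0.0]
contact_force: [0.7, 0.5, 0.6]
opening: 1.0
finger_force: 0.0
```

```bash
cat >> h.py <<'E'
def capinfo(c):
    cl=cloud(c);Z=cl[...,2];h=cv2.cvtColor(c["color"],cv2.COLOR_RGB2HSV)
    near=np.hypot(cl[...,0]-.517,cl[...,1]+.0105)
    m=(h[...,2]<70)&(near<.075)&(near>.045)&(Z>.08)&(Z<.125)
    n,l,st,ce=cv2.connectedComponentsWithStats(m.astype(np.uint8))
    for i in range(1,n):
        if st[i,4]>40:
            p=onz(c,*ce[i],np.percentile(Z[l==i],90)-.006);print("ball",ce[i].round(),st[i,4],p.round(4),"ang",np.degrees(np.arctan2(p[1]+.0105,p[0]-.517)).round(1),"ztop",np.percentile(Z[l==i],90).round(4))
    m=(near<.018)&(near>.008)&(h[...,2]<80);print("cap top",np.median(Z[m]).round(4))
    m=(abs(cl[...,0]-.518)<.008)&(cl[...,1]>.03)&(cl[...,1]<.1)&(Z>.06)&(Z<.09);print("strap top",np.median(Z[m]).round(4),m.sum())
E
python3 - <<'E'
from h import *
print(tool()[0],tool()[2],get_state()["qpos"].round(2),get_state()["wrist_torque"].round(3),delta([.517,-.0105,.088]))
c=cam("wrist");save(c,"w8.png");capinfo(c)
E
```

```text
[ 0.52181217 -0.01032844  0.20697209] 127.08934821057267 [-0.21 -0.02  1.99  0.    1.17 -0.86] [ 0.018 -0.044 -0.07 ] [  2.8  -4.  119. ]
ball [192. 182.] 256 [ 0.4603 -0.0262  0.1072] ang -164.5 ztop 0.1132
ball [348. 238.] 226 [0.5732 0.0069 0.1071] ang 17.2 ztop 0.1131
cap top 0.2735
strap top 0.0773 2069
```

The handle sits at 16.4° and z≈0.107, and the strap top at 0.0773. That puts the nut at about -6.5 rad. I'll centre and descend ahead of the arms.

>>> step_arm(commands=[{"x":3,"y":-4,"z":0,"spin":0,"gripper":-1},{"x":0,"y":0,"z":0,"spin":-8,"gripper":-1},{"x":0,"y":0,"z":0,"spin":-8,"gripper":-1},{"x":0,"y":0,"z":0,"spin":-8,"gripper":-1},{"x":0,"y":0,"z":25,"spin":0,"gripper":-1},{"x":0,"y":0,"z":35,"spin":0,"gripper":-1},{"x":0,"y":0,"z":35,"spin":0,"gripper":-1},{"x":0,"y":0,"z":16,"spin":0,"gripper":-1},{"x":0,"y":0,"z":6,"spin":0,"gripper":-1},{"x":0,"y":0,"z":0,"spin":0,"gripper":-1}])

```text
time: 14.6
eef_pos: [0.516, -0.0101, 0.0892]
tcp_rot: [0.253, 0.967, -0.0, -0.001]
contact_force: [-0.6, -0.4, 0.0]
opening: 0.999
finger_force: 0.0
```

```bash
python3 - <<'E'
from h import *
print(tool()[0],tool()[2],get_state()["wrist_torque"].round(3),delta([.517,-.0105,.088]))
c=cam("wrist");save(c,"w9.png")
E
```

```text
[ 0.51595365 -0.01013097  0.08916294] 150.65538071840655 [-0.071 -0.017  0.004] [-1.1  0.2  1.2]
```

View pics/w9.png

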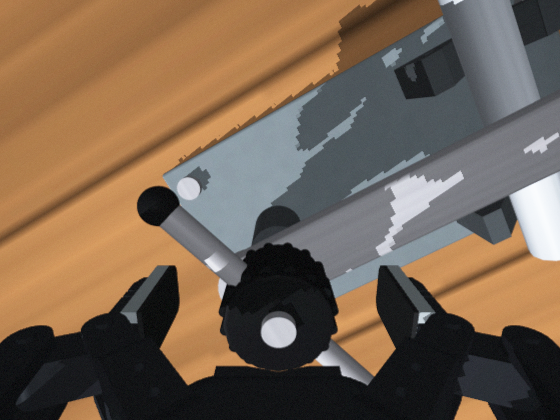

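The open fingers straddle the cap. The ball at (157,206) is just ahead of the left finger, so turning clockwise will push the arms. Starting stroke 1.

>>> step_arm(commands=[{"x":0,"y":0,"z":0,"spin":8,"gripper":-1},{"x":0,"y":0,"z":0,"spin":8,"gripper":-1},{"x":0,"y":0,"z":0,"spin":8,"gripper":-1},{"x":0,"y":0,"z":0,"spin":8,"gripper":-1},{"x":0,"y":0,"z":0,"spin":8,"gripper":-1},{"x":0,"y":0,"z":0,"spin":8,"gripper":-1},{"x":0,"y":0,"z":0,"spin":8,"gripper":-1},{"x":0,"y":0,"z":0,"spin":8,"gripper":-1},{"x":0,"y":0,"z":0,"spin":8,"gripper":-1},{"x":0,"y":0,"z":0,"spin":8,"gripper":-1}])

```text
time: 15.65
eef_pos: [0.5174, -0.0106, 0.0915]
tcp_rot: [0.817, 0.576, 0.001, 0.001]
contact_force: [-0.6, -0.3, -0.6]
opening: 0.998
finger_force: 0.7
```

```bash
cat >> h.py <<'E'
def rep():
    s=get_state();print(s["time"],tool()[0].round(4),"psi",tool()[2].round(1),"F",s["contact_force"].round(2),"T",s["wrist_torque"].round(3),"op",round(s["opening"],3),"d",delta([.517,-.0105,.088]));capinfo(cam("wrist"))
E
python3 -c "from h import *;rep()"
```

```text
15.65 [ 0.5174 -0.0106  0.0915] psi 70.4 F [-0.58 -0.3  -0.58] T [-0.161  0.03   0.053] op 0.998 d [-0.1 -0.4  3.5]
ball [125. 254.] 1015 [0.4719 0.0278 0.1058] ang 139.7 ztop 0.1118
ball [400. 286.] 154 [ 0.5617 -0.012   0.1165] ang -2.0 ztop 0.1225
ball [128. 296.] 338 [0.4705 0.0152 0.1143] ang 151.0 ztop 0.1203
ball [426. 296.] 329 [ 0.5701 -0.0199  0.1148] ang -10.1 ztop 0.1208
cap top 0.1521
strap top 0.0761 6954
```

The handle turns: the strap top is down 1.2 mm, which matches about 55°. Carrying on.

>>> step_arm(commands=[{"x":0,"y":0,"z":3,"spin":8,"gripper":-1},{"x":0,"y":0,"z":0,"spin":8,"gripper":-1},{"x":0,"y":0,"z":0,"spin":8,"gripper":-1},{"x":0,"y":0,"z":0,"spin":8,"gripper":-1},{"x":0,"y":0,"z":0,"spin":8,"gripper":-1},{"x":0,"y":0,"z":0,"spin":8,"gripper":-1},{"x":0,"y":0,"z":0,"spin":8,"gripper":-1},{"x":0,"y":0,"z":0,"spin":8,"gripper":-1},{"x":0,"y":0,"z":0,"spin":8,"gripper":-1},{"x":0,"y":0,"z":0,"spin":8,"gripper":-1}])

```text
time: 16.7
eef_pos: [0.5168, -0.0103, 0.0879]
tcp_rot: [0.997, -0.082, 0.001, 0.0]
contact_force: [-0.8, -0.5, -0.8]
opening: 1.001
finger_force: 0.7
```

>>> step_arm(commands=[{"x":0,"y":0,"z":0,"spin":8,"gripper":-1},{"x":0,"y":0,"z":0,"spin":8,"gripper":-1},{"x":0,"y":0,"z":0,"spin":8,"gripper":-1},{"x":0,"y":0,"z":0,"spin":8,"gripper":-1},{"x":0,"y":0,"z":0,"spin":8,"gripper":-1},{"x":0,"y":0,"z":0,"spin":8,"gripper":-1},{"x":0,"y":0,"z":0,"spin":8,"gripper":-1},{"x":0,"y":0,"z":0,"spin":0,"gripper":-1},{"x":0,"y":0,"z":0,"spin":0,"gripper":-1},{"x":0,"y":0,"z":0,"spin":0,"gripper":-1}])

```text
time: 17.7
eef_pos: [0.517, -0.0103, 0.0875]
tcp_rot: [0.843, -0.538, 0.001, -0.0]
contact_force: [-0.3, -0.3, -0.2]
opening: 1.001
finger_force: 0.0
```

```bash
python3 -c "from h import *;rep()"
```

```text
17.7 [ 0.517  -0.0103  0.0875] psi -65.1 F [-0.31 -0.32 -0.23] T [ 0.022 -0.008 -0.062] op 1.001 d [ 0.2  0.1 -0.5]
ball [128. 253.] 1011 [ 0.5755 -0.0069  0.1029] ang 3.6 ztop 0.1089
ball [127. 296.] 302 [0.5688 0.0046 0.1103] ang 16.3 ztop 0.1163
ball [147. 298.] 67 [ 0.5611 -0.003   0.118 ] ang 9.6 ztop 0.124
ball [428. 296.] 302 [ 0.4723 -0.0404  0.1104] ang -146.2 ztop 0.1164
cap top 0.1483
strap top 0.0732 760
```

Stroke 1 turned it about 192°, and the strap top is at 0.0732. I'll lift, unwind and regrip.

>>> step_arm(commands=[{"x":0,"y":0,"z":-20,"spin":-8.5,"gripper":-1},{"x":0,"y":0,"z":-20,"spin":-8.5,"gripper":-1},{"x":0,"y":0,"z":0,"spin":-8.5,"gripper":-1},{"x":0,"y":0,"z":0,"spin":-8.5,"gripper":-1},{"x":0,"y":0,"z":0,"spin":-8.5,"gripper":-1},{"x":0,"y":0,"z":0,"spin":-8.5,"gripper":-1},{"x":0,"y":0,"z":0,"spin":-8.5,"gripper":-1},{"x":0,"y":0,"z":0,"spin":-8.5,"gripper":-1},{"x":0,"y":0,"z":0,"spin":-8.5,"gripper":-1},{"x":0,"y":0,"z":0,"spin":-8.5,"gripper":-1}])

```text
time: 18.75
eef_pos: [0.5165, -0.0102, 0.1269]
tcp_rot: [0.985, 0.175, 0.0, 0.0]
contact_force: [0.1, -0.3, 0.4]
opening: 1.0
finger_force: 0.0
```

>>> step_arm(commands=[{"x":0,"y":0,"z":0,"spin":-8.5,"gripper":-1},{"x":0,"y":0,"z":0,"spin":-8.5,"gripper":-1},{"x":0,"y":0,"z":0,"spin":-8.5,"gripper":-1},{"x":0,"y":0,"z":0,"spin":-8.5,"gripper":-1},{"x":0,"y":0,"z":0,"spin":-8.5,"gripper":-1},{"x":0,"y":0,"z":0,"spin":-8.5,"gripper":-1},{"x":0,"y":0,"z":0,"spin":-8.5,"gripper":-1},{"x":0,"y":0,"z":0,"spin":-8.5,"gripper":-1},{"x":0,"y":0,"z":0,"spin":-8.5,"gripper":-1},{"x":0,"y":0,"z":0,"spin":-8.5,"gripper":-1}])

```text
time: 19.75
eef_pos: [0.5165, -0.0101, 0.1268]
tcp_rot: [0.607, 0.794, 0.0, 0.0]
contact_force: [-0.4, -0.8, 0.6]
opening: 0.999
finger_force: 0.0
```

```bash
python3 -c "from h import *;rep()"
```

```text
19.75 [ 0.5165 -0.0101  0.1268] psi 105.2 F [-0.36 -0.83  0.64] T [-0.05  -0.003  0.029] op 0.999 d [-0.5  0.4 38.8]
ball [159. 239.] 528 [ 0.4581 -0.0136  0.1029] ang -177.0 ztop 0.1089
cap top 0.1913
strap top 0.0731 4327
```

>>> step_arm(commands=[{"x":0,"y":0,"z":0,"spin":-8.5,"gripper":-1},{"x":0,"y":0,"z":0,"spin":-8.5,"gripper":-1},{"x":0,"y":0,"z":5,"spin":-8.5,"gripper":-1},{"x":0,"y":0,"z":15,"spin":-8.5,"gripper":-1},{"x":0,"y":0,"z":15,"spin":0,"gripper":-1},{"x":0,"y":0,"z":6,"spin":0,"gripper":-1},{"x":0,"y":0,"z":0,"spin":0,"gripper":-1},{"x":0,"y":0,"z":0,"spin":8,"gripper":-1},{"x":0,"y":0,"z":0,"spin":8,"gripper":-1},{"x":0,"y":0,"z":0,"spin":8,"gripper":-1}])

```text
time: 20.8
eef_pos: [0.5171, -0.0103, 0.0867]
tcp_rot: [0.542, 0.84, 0.0, 0.001]
contact_force: [-0.2, -0.1, 0.0]
opening: 0.998
finger_force: 0.0
```

>>> step_arm(commands=[{"x":0,"y":0,"z":0,"spin":8,"gripper":-1},{"x":0,"y":0,"z":0,"spin":8,"gripper":-1},{"x":0,"y":0,"z":0,"spin":8,"gripper":-1},{"x":0,"y":0,"z":0,"spin":8,"gripper":-1},{"x":0,"y":0,"z":0,"spin":8,"gripper":-1},{"x":0,"y":0,"z":0,"spin":8,"gripper":-1},{"x":0,"y":0,"z":0,"spin":8,"gripper":-1},{"x":0,"y":0,"z":0,"spin":8,"gripper":-1},{"x":0,"y":0,"z":0,"spin":8,"gripper":-1},{"x":0,"y":0,"z":0,"spin":8,"gripper":-1}])

```text
time: 21.8
eef_pos: [0.5167, -0.0102, 0.0864]
tcp_rot: [0.955, 0.296, 0.0, 0.0]
contact_force: [-0.1, 0.3, -1.7]
opening: 0.994
finger_force: 0.7
```

```bash
python3 -c "from h import *;rep()"
```

```text
21.8 [ 0.5167 -0.0102  0.0864] psi 34.4 F [-0.12  0.27 -1.66] T [-0.031  0.045  0.086] op 0.994 d [ 0.1  0.4 -1.6]
ball [127. 254.] 1019 [0.5028 0.047  0.1011] ang 103.8 ztop 0.1071
ball [404. 291.] 85 [ 0.5521 -0.0369  0.1154] ang -37.0 ztop 0.1214
ball [127. 296.] 356 [0.4945 0.0381 0.1104] ang 114.8 ztop 0.1164
ball [146. 299.] 111 [0.502  0.032  0.1168] ang 109.4 ztop 0.1228
ball [427. 296.] 347 [ 0.5539 -0.0486  0.1104] ang -45.9 ztop 0.1164
cap top 0.1463
strap top 0.0713 5849
```

>>> step_arm(commands=[{"x":0,"y":0,"z":0,"spin":8,"gripper":-1},{"x":0,"y":0,"z":0,"spin":8,"gripper":-1},{"x":0,"y":0,"z":0,"spin":8,"gripper":-1},{"x":0,"y":0,"z":0,"spin":8,"gripper":-1},{"x":0,"y":0,"z":0,"spin":8,"gripper":-1},{"x":0,"y":0,"z":0,"spin":8,"gripper":-1},{"x":0,"y":0,"z":0,"spin":8,"gripper":-1},{"x":0,"y":0,"z":0,"spin":8,"gripper":-1},{"x":0,"y":0,"z":0,"spin":8,"gripper":-1},{"x":0,"y":0,"z":0,"spin":8,"gripper":-1}])

```text
time: 22.85
eef_pos: [0.5166, -0.0102, 0.0862]
tcp_rot: [0.922, -0.386, 0.0, -0.0]
contact_force: [0.7, 0.1, -1.1]
opening: 1.0
finger_force: 0.7
```

```bash
python3 -c "from h import *;rep()"
```

```text
22.85 [ 0.5166 -0.0102  0.0862] psi -45.4 F [ 0.67  0.13 -1.13] T [0.072 0.045 0.085] op 1.0 d [ 0.5 -0.  -1.8]
ball [129. 252.] 974 [0.5706 0.0136 0.0994] ang 24.2 ztop 0.1054
ball [402. 290.] 64 [ 0.4963 -0.0494  0.1141] ang -118.0 ztop 0.1201
ball [127. 296.] 328 [0.5605 0.021  0.1096] ang 35.9 ztop 0.1156
ball [428. 297.] 319 [ 0.4849 -0.0536  0.1098] ang -126.7 ztop 0.1158
cap top 0.1472
strap top 0.0696 1928
```

>>> step_arm(commands=[{"x":0,"y":0,"z":0,"spin":8,"gripper":-1},{"x":0,"y":0,"z":0,"spin":8,"gripper":-1},{"x":0,"y":0,"z":0,"spin":8,"gripper":-1},{"x":0,"y":0,"z":0,"spin":0,"gripper":-1},{"x":0,"y":0,"z":-20,"spin":-8.5,"gripper":-1},{"x":0,"y":0,"z":-20,"spin":-8.5,"gripper":-1},{"x":0,"y":0,"z":0,"spin":-8.5,"gripper":-1},{"x":0,"y":0,"z":0,"spin":-8.5,"gripper":-1},{"x":0,"y":0,"z":0,"spin":-8.5,"gripper":-1},{"x":0,"y":0,"z":0,"spin":-8.5,"gripper":-1}])

```text
time: 23.9
eef_pos: [0.5168, -0.0102, 0.1264]
tcp_rot: [0.988, -0.153, 0.001, -0.0]
contact_force: [0.1, -0.3, -0.1]
opening: 1.001
finger_force: 0.0
```

>>> step_arm(commands=[{"x":0,"y":0,"z":0,"spin":-8.5,"gripper":-1},{"x":0,"y":0,"z":0,"spin":-8.5,"gripper":-1},{"x":0,"y":0,"z":0,"spin":-8.5,"gripper":-1},{"x":0,"y":0,"z":0,"spin":-8.5,"gripper":-1},{"x":0,"y":0,"z":0,"spin":-8.5,"gripper":-1},{"x":0,"y":0,"z":0,"spin":-8.5,"gripper":-1},{"x":0,"y":0,"z":0,"spin":-8.5,"gripper":-1},{"x":0,"y":0,"z":0,"spin":-8.5,"gripper":-1},{"x":0,"y":0,"z":0,"spin":-8.5,"gripper":-1},{"x":0,"y":0,"z":0,"spin":-8.5,"gripper":-1}])

```text
time: 24.9
eef_pos: [0.5168, -0.0102, 0.1264]
tcp_rot: [0.832, 0.555, 0.0, 0.0]
contact_force: [-0.3, -0.9, -1.0]
opening: 1.001
finger_force: 0.0
```

>>> step_arm(commands=[{"x":0,"y":0,"z":0,"spin":-8.5,"gripper":-1},{"x":0,"y":0,"z":0,"spin":-8.5,"gripper":-1},{"x":0,"y":0,"z":0,"spin":-8.5,"gripper":-1},{"x":0,"y":0,"z":0,"spin":-8.5,"gripper":-1},{"x":0,"y":0,"z":0,"spin":-8.5,"gripper":-1},{"x":0,"y":0,"z":0,"spin":-8.5,"gripper":-1},{"x":0,"y":0,"z":0,"spin":-8.5,"gripper":-1},{"x":0,"y":0,"z":0,"spin":-8.5,"gripper":-1},{"x":0,"y":0,"z":0,"spin":0,"gripper":-1},{"x":0,"y":0,"z":0,"spin":0,"gripper":-1}])

```text
time: 25.9
eef_pos: [0.5167, -0.0102, 0.1261]
tcp_rot: [0.385, 0.923, 0.0, 0.0]
contact_force: [0.2, -0.0, 0.4]
opening: 1.001
finger_force: 0.0
```

```bash
python3 -c "from h import *;rep()"
```

```text
25.9 [ 0.5167 -0.0102  0.1261] psi 134.7 F [ 0.17 -0.01  0.42] T [-0.033  0.034  0.015] op 1.001 d [-0.4 -0.  38.1]
ball [190. 177.] 622 [ 0.4582 -0.0095  0.0988] ang 179.0 ztop 0.1048
ball [355. 330.] 379 [ 0.5762 -0.01    0.0989] ang 0.5 ztop 0.1049
cap top 0.1905
strap top 0.0691 3804
```

The handle is at 0°, 376.7° turned in all, and the strap top is 0.0691, so the nut is about at its stop. Stroke 3 will take about 24° of free play and then roughly 110° of slip.

>>> step_arm(commands=[{"x":0,"y":0,"z":10,"spin":0,"gripper":-1},{"x":0,"y":0,"z":18,"spin":0,"gripper":-1},{"x":0,"y":0,"z":10,"spin":0,"gripper":-1},{"x":0,"y":0,"z":0,"spin":0,"gripper":-1},{"x":0,"y":0,"z":0,"spin":8,"gripper":-1},{"x":0,"y":0,"z":0,"spin":8,"gripper":-1},{"x":0,"y":0,"z":0,"spin":8,"gripper":-1},{"x":0,"y":0,"z":0,"spin":8,"gripper":-1},{"x":0,"y":0,"z":0,"spin":8,"gripper":-1},{"x":0,"y":0,"z":0,"spin":8,"gripper":-1}])

```text
time: 26.95
eef_pos: [0.5168, -0.0102, 0.0881]
tcp_rot: [0.728, 0.685, 0.0, 0.0]
contact_force: [0.6, -0.2, -0.3]
opening: 0.998
finger_force: 1.5
```

```bash
python3 -c "from h import *;rep()"
```

```text
26.95 [ 0.5168 -0.0102  0.0881] psi 86.5 F [ 0.63 -0.21 -0.3 ] T [-0.08   0.032  0.155] op 0.998 d [-0.3  0.2  0.1]
ball [132. 250.] 957 [0.4631 0.0138 0.0988] ang 155.8 ztop 0.1048
ball [402. 289.] 110 [0.5597 0.0011 0.1159] ang 15.2 ztop 0.1219
ball [148. 296.] 124 [0.475  0.0049 0.1183] ang 159.8 ztop 0.1243
ball [128. 296.] 339 [0.4648 0.0017 0.1114] ang 166.8 ztop 0.1174
ball [426. 296.] 356 [ 0.5699 -0.0045  0.1117] ang 6.5 ztop 0.1177
cap top 0.1499
strap top 0.069 6760
```

Torque has risen to 0.16 N m and the strap no longer drops (0.0690), so the ratchet is being driven. Another 80°.

>>> step_arm(commands=[{"x":0,"y":0,"z":0,"spin":8,"gripper":-1},{"x":0,"y":0,"z":0,"spin":8,"gripper":-1},{"x":0,"y":0,"z":0,"spin":8,"gripper":-1},{"x":0,"y":0,"z":0,"spin":8,"gripper":-1},{"x":0,"y":0,"z":0,"spin":8,"gripper":-1},{"x":0,"y":0,"z":0,"spin":8,"gripper":-1},{"x":0,"y":0,"z":0,"spin":8,"gripper":-1},{"x":0,"y":0,"z":0,"spin":8,"gripper":-1},{"x":0,"y":0,"z":0,"spin":8,"gripper":-1},{"x":0,"y":0,"z":0,"spin":8,"gripper":-1}])

```text
time: 28.0
eef_pos: [0.5167, -0.0101, 0.0881]
tcp_rot: [0.998, 0.058, 0.0, 0.0]
contact_force: [-0.6, 0.0, 0.1]
opening: 1.003
finger_force: 3.5
```

```bash
python3 -c "from h import *;rep()"
```

```text
28.0 [ 0.5167 -0.0101  0.0881] psi 6.7 F [-0.58  0.02  0.14] T [ 0.015 -0.064  0.318] op 1.003 d [0.2 0.4 0.1]
ball [131. 251.] 928 [0.5305 0.0471 0.0989] ang 76.8 ztop 0.1049
ball [404. 290.] 66 [ 0.5351 -0.0508  0.1159] ang -65.8 ztop 0.1219
ball [149. 295.] 115 [0.5242 0.0338 0.1173] ang 80.8 ztop 0.1233
ball [128. 296.] 344 [0.5192 0.0433 0.1113] ang 87.6 ztop 0.1173
ball [427. 296.] 325 [ 0.5317 -0.0615  0.1118] ang -73.9 ztop 0.1178
cap top 0.1488
strap top 0.0691 2962
```

The ratchet torque is 0.32 N m at about 105°, roughly three clicks. I'll back the fingers off and lift clear.

>>> step_arm(commands=[{"x":0,"y":0,"z":0,"spin":-8,"gripper":-1},{"x":0,"y":0,"z":0,"spin":-8,"gripper":-1},{"x":0,"y":0,"z":0,"spin":-8,"gripper":-1},{"x":0,"y":0,"z":-20,"spin":0,"gripper":-1},{"x":0,"y":0,"z":-40,"spin":0,"gripper":-1},{"x":0,"y":0,"z":-40,"spin":0,"gripper":-1},{"x":0,"y":0,"z":-30,"spin":0,"gripper":-1},{"x":0,"y":0,"z":0,"spin":0,"gripper":-1},{"x":0,"y":0,"z":0,"spin":0,"gripper":-1},{"x":0,"y":0,"z":0,"spin":0,"gripper":-1}])

```text
time: 29.05
eef_pos: [0.5155, -0.0099, 0.2162]
tcp_rot: [0.964, 0.266, -0.001, -0.001]
contact_force: [-0.2, 0.2, -0.9]
opening: 0.997
finger_force: 0.0
```

```bash
python3 - <<'E'
from h import *
rep();c=cam("wrist");save(c,"w10.png")
cl=cloud(c);Z=cl[...,2]
m=(Z>.064)&(Z<.075)&(cl[...,1]>.03)&(cl[...,1]<.13)&(abs(cl[...,0]-.518)<.05);Q=cl[m]
for y in (.04,.06,.08,.1,.12):
    q=Q[abs(Q[:,1]-y)<.005]
    if len(q): print(y,np.percentile(q[:,0],[2,98]).round(4))
m=(Z>.05)&(Z<.06)&(cl[...,1]>.11)&(cl[...,1]<.14);Q=cl[m];print("bar",m.sum(),np.percentile(Q[:,0],[.5,99.5]),Q[:,1].mean(),np.percentile(Q[:,2],97))
E
```

```text
29.05 [ 0.5155 -0.0099  0.2162] psi 30.8 F [-0.23  0.2  -0.91] T [ 0.029 -0.024 -0.022] op 0.997 d [  1.2   1.5 128.2]
ball [222. 153.] 251 [0.531  0.0468 0.0988] ang 76.2 ztop 0.1048
ball [331. 258.] 177 [ 0.5026 -0.0675  0.0988] ang -104.2 ztop 0.1048
cap top 0.2829
strap top 0.069 1371
0.04 [0.5034 0.5329]
0.06 [0.5043 0.533 ]
0.08 [0.5045 0.5333]
0.1 [0.5048 0.5336]
0.12 [0.505  0.5339]
bar 3935 [0.44377996 0.59185325] 0.12296285428705608 0.058070044485963715
```

View pics/w10.png

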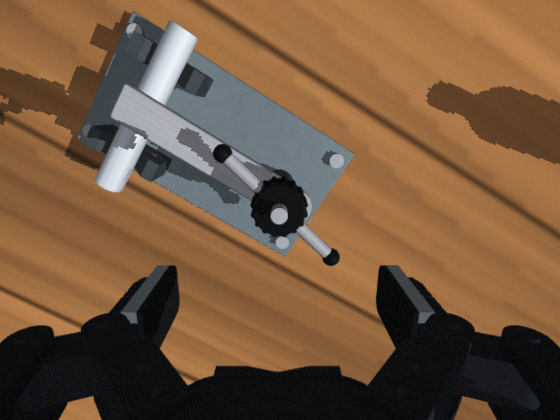

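The strap lies squarely over the bar, from (115,105) to (280,205), with its top at 0.069, so it is fully down. The bar is home in both rests, the handle is at 76° (about 1.8 rad of slip), and the gripper is clear. Handing in.

```bash
python3 -c "
from plant import *
print(sign_off())"
```

```text
the job is handed in; nothing more can be done
None
```

The job is handed in after about 29 s of the 67 s allowed: bar in both V rests, strap square and fully down, ratchet slipped about 1.8 rad (just over three clicks), gripper clear; the sign-off gave no verdict.

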